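# Put away the first-aid stock

### The arm

A 6-joint arm with a two-finger parallel gripper is mounted at the origin on the work surface. World frame = base frame: x ahead of the robot, y to its left, z up, the work surface at z = 0. Lengths are in mm, angles in rad, forces in N, time in s.
With the tool pointing down it reaches from about 325 to 850 mm from the base axis. Payload 4.4 kg.
Tool frame: the origin (TCP) lies on the front face of the gripper's body, between the roots of the fingers; the fingertips stand 97 mm ahead of it and the grasp point (between the pads) lies 78 mm ahead of it; z points along the fingers, y is the line along which they close (so a half turn about z gives the same grasp; the last joint's range is limited). The gripper opens to 94 mm and grips with 3 to 60 N. Pads are 16 mm wide; open, the fingers measure 119 mm over their backs; the gripper's body (75 mm by 177 mm) begins 78 mm behind the grasp point.
Start: joints at [1.05, 0.207, 1.542, -0, 1.393, -0.15], TCP at [208.368, 535.921, 302.647] pointing down, gripper open.
Joint ranges: [-2.73, 2.73], [-0.86, 2.22], [0.23, 2.46], [-1.11, 4.25], [0.08, 2.63], [-2.82, 2.82]. Speed limits (rad/s): [2.79, 2.79, 3.14, 3.14, 3.14, 3.14].

### API

Orientations are given as a 3x3 rotation matrix whose columns are the frame's x, y, z axes.
In Python, from bench import sense, get_image, camera_info, sign_off gives the robot as it stands.
- The arm moves only by the tool carry_out, never from a script. Its argument "steps" is a list that holds one entry, the list of rows, each a list of 5 numbers: the closure, from -1 (fully open) to 1 (shut), then the shift along the world's x, y, z in cm, then the turn about the world's z in rad. A call has 1 to 5 rows; each row shifts and turns the commanded pose from where the row before left it; what a row does not reach is not made up. A row lasts 1/10 s, in which the tool goes at most 50 mm and 8.59 degrees, less where a joint would pass 70% of its speed; a pose out of reach is approached as far as the arm can. A call with a gripper value outside its range is refused whole. The fingers move at their own pace and stop on an object; "grip_force" is the grip in N (left out, the last holds). Time passes only in rows, so rows that do not move let the fingers close. It gives the time, the measured TCP pose, the force, the opening and the grip force at its end, in the units of the state.
- sense(): the state, without advancing time (a new reading comes with each control period).
- get_image(name): name is "side" or "top"; returns the picture (420x560x3 uint8, red, green, blue); there is no depth.
- camera_info(name): a dict with "fx", "fy", "cx", "cy" (pixels), "xyz" and "orientation" of the camera in the world. Camera axes: x right, y down, z forward; pixel columns grow to the right and rows downward; lengths in mm; the calibration is good to about 2 mm. A picture is of the moment at which its call begins. camera_info takes no time and is no camera call.
- sign_off(): hands the job in; it is judged then, once.
The state is a dict: "t": time; "joint_positions": joint angles; "qd": joint speeds; "effort": joint torques, N m; "ee_pos": TCP position; "tcp_rot": TCP orientation; "wrist_force": force on the tool from outside, world axes, zero at the start; "ft_torque": the same for the moment, N m; "width": opening from 0.0 (shut) to 1.0 (fully open); "grip_force": force on a finger pad.
Only numpy, scipy, OpenCV 4.12 (cv2) and the standard library are available. Lean on these libraries where they do the work, as an engineer would, in place of code of your own. Each camera call takes 0.05 s, during which the arm holds its last target. There are 200 camera calls.

### The job

Put away the loose first-aid stock: stand the white tablet jar with the red cap upright in the red tray, stand the brown drops bottle with the blue cap upright in the blue tray, and lay the green plaster carton in the green tray with its white cross still on top. Turn the tape reel until its notch lines up with the key of the orange spindle on the tape dispenser, so that it drops fully home onto the dispenser's base. Take them in any order, let go of everything, and leave the white cup and the yellow thermometer where they are.

Things in the scene. Friction and masses are not known exactly. Their poses are not given: they have to be found in the camera images.
- tablet_jar: Loose white round tablet jar, standing: body 40 mm in diameter up to 40 mm, red cap 35 mm in diameter from 44 to 58 mm; 58 mm tall, 50 to 100 g. Origin at the centre of its underside, z up. Any yaw.
- drops_bottle: Loose brown round drops bottle, standing: body 36 mm in diameter up to 36 mm, then narrowing to a blue cap 23 mm in diameter from 44 to 60 mm; 60 mm tall, 55 to 115 g. Origin at the centre of its underside, z up. Any yaw.
- plaster_carton: Loose stiff green carton with a white cross on top, 72 (x) x 40 (y) x 38 (z) mm, 40 to 85 g: grip it across its 40 mm sides (its y). Origin at the centre of its underside, z up.
- tape_reel: Loose rigid reel lying flat, 40 to 85 g: white band 54 mm in diameter, 26 mm tall, black core with an open bore 25 mm in diameter; one notch 13 mm wide runs from the bore to 21 mm from the axis along the reel's +x, with a small red mark on the band at its outer end. Grip it across the outside, any way round. Origin on its axis at the underside, z up.
- red_tray: Fixed red square open tray, 120 x 120 mm outside, 18 mm tall, walls 4 mm and inner floor 4 mm above its origin (inside 112 x 112 mm). Origin at the centre of its underside on the desk.
- blue_tray: Fixed blue tray, same size and origin as the red one.
- green_tray: Fixed green tray, same size and origin as the red one.
- dispenser: Fixed tape dispenser: grey base 120 (x) x 100 x 12 mm; at its centre an orange spindle 18 mm thick, tip 42 mm above the desk, with a key 8 mm wide out to 16.5 mm from the axis along its +x, 38 mm high; an orange line on the base extends the key. The reel drops on only with its notch over the key (to 8 degrees), underside 12 mm above the desk. Origin: centre of the base's underside, on the axis.
- cup: Bystander: small loose white medicine cup, 42 mm in diameter at the rim, 34 mm tall, standing among the things. Origin at the centre of its underside. Leave it where it is.
- thermometer: Bystander: loose yellow thermometer in its case, 105 x 18 x 12 mm along x, with an 18 mm steel tip at +x, lying among the things. Origin at the centre of the case's underside. Leave it where it is.
Things that resemble listed ones, but are neither listed nor needed, are in the scene too. Several things have the shape of the plaster_carton; the one meant has the colours described above. What is shaped like the tablet_jar but purple is not meant.

How it is judged:
By the outcome, as a careful person would: the job done as asked, in the order asked, and still so for the second after the job is handed in, with the robot touching nothing.
It also fails if it takes over 122 s, if anything falls off the work surface, if the arm or the gripper's body presses on something with over 40 N, if the wrist force passes 120 N, or if a joint passes its speed limit or range.

## Working session

There is one attempt and no reset: what is moved stays moved. The work goes in short steps, Python scripts to look and compute and a tool call to move; the robot and the scene stay as the last step left them, time stands still between calls to the robot, and variables do not carry over. Pictures are saved under pics/ and viewed, at most 14 in all, crops included, and the job is handed in when it is done.

Besides the shell and the picture viewer there is one more tool, called after ">>>" in YAML: its name, and indented under it one key for each argument. carry_out: Moves the arm, as the interface text tells. Its arguments: {"type":"object","properties":{"steps":{"type":"array"},"grip_force":{"type":"number"}},"required":["steps"]}

```bash
mkdir -p pics; cat > h.py <<'E'
import numpy as np, cv2
from bench import sense, get_image, camera_info, sign_off
def pix(name,u,v,z):
    c=camera_info(name); R=np.array(c["orientation"]).reshape(3,3); o=np.array(c["xyz"])
    d=R@np.array([(u-c["cx"])/c["fx"],(v-c["cy"])/c["fy"],1]); return o+d*(z-o[2])/d[2]
def snap(name,fn,box=None,k=1):
    im=get_image(name)[:,:,::-1]; cv2.imwrite("pics/raw_"+fn,im)
    if box: u0,v0,u1,v1=box; im=im[v0:v1,u0:u1]
    cv2.imwrite("pics/"+fn,cv2.resize(im,None,fx=k,fy=k,interpolation=cv2.INTER_CUBIC))
E
python3 - <<'E'
from h import *
snap("top","t0.png",k=1.4); snap("side","s0.png",k=1.4)
for n in("top","side"): print(camera_info(n))
s=sense();print(s)
E
```

```text
{'fx': 507.45093122288915, 'fy': 507.45093122288915, 'cx': 272.5580982385691, 'cy': 218.54053519079113, 'xyz': array([ 402.56359918,   17.28595249, 1237.97823549]), 'orientation': array([[-0.02791209, -0.99536629,  0.09201561],
       [-0.99959192,  0.02835252,  0.00348239],
       [-0.00607513, -0.09188086, -0.99575148]])}
{'fx': 430.10027534273735, 'fy': 430.10027534273735, 'cx': 279.74610531230303, 'cy': 210.02506445285997, 'xyz': array([ 101.08827309, -567.27569135,  745.8224761 ]), 'orientation': array([[ 0.80057357, -0.44065276,  0.40608755],
       [-0.59883942, -0.56371792,  0.56887033],
       [-0.02175545, -0.69860379, -0.71517792]])}
{'t': 0.1, 'joint_positions': array([ 1.04950596e+00,  2.07353468e-01,  1.54275718e+00,  4.33780120e-05,
        1.39354618e+00, -1.50500260e-01]), 'qd': array([-0.00070972, -0.00236812, -0.00217478,  0.00040394,  0.00017454,
       -0.00121266]), 'effort': array([-9.65394647e-04, -3.71865427e+01, -2.82291394e+01,  6.99960790e-02,
        3.12053226e-02, -3.91245214e-05]), 'ee_pos': array([208.09032267, 535.46567157, 301.62170386]), 'tcp_rot': array([[-9.32038367e-01,  3.62358040e-01, -1.06498829e-03],
       [ 3.62359434e-01,  9.32036755e-01, -1.76874726e-03],
       [ 3.51688440e-04, -2.03444886e-03, -9.99997869e-01]]), 'wrist_force': array([-0.56205987, -1.15419813,  0.65183675]), 'ft_torque': array([ 0.0014173 , -0.04474422,  0.06971395]), 'grip_force': 0.0, 'width': 1.0002374569645538}
```

View pics/t0.png

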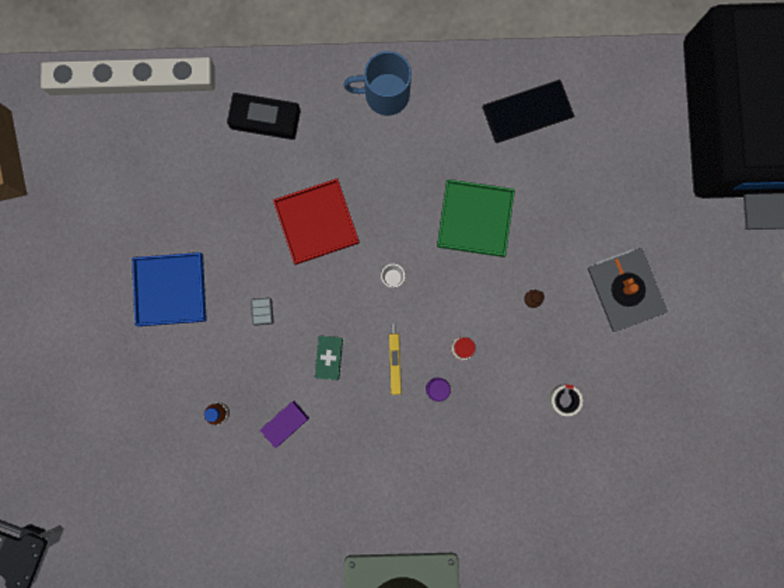

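View pics/s0.png

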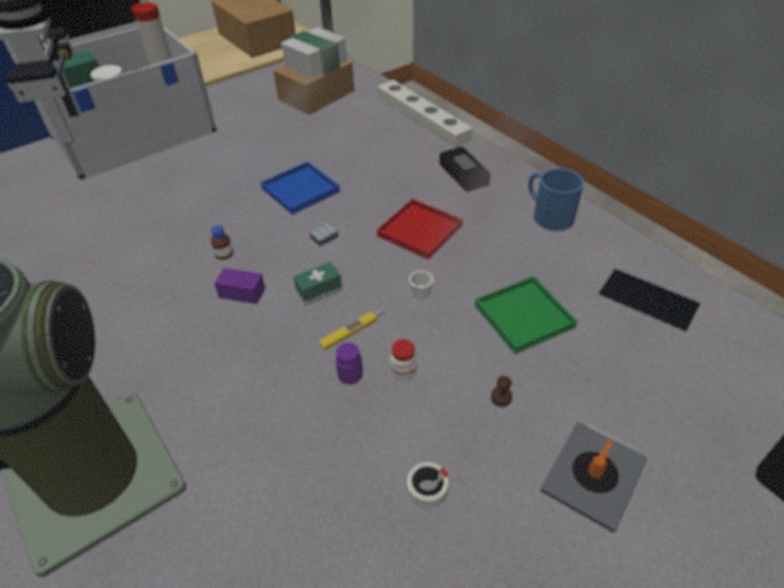

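The top view (×1.4) shows the blue-capped bottle at (213,413), the green carton at (328,357) and the red-capped jar at (464,347). The reel is at (567,400), the dispenser at (628,288), and the trays are at red (316,221), green (476,217) and blue (169,289). I'll enlarge the parts that need accuracy.

```bash
python3 - <<'E'
import cv2,numpy as np
im=cv2.imread("pics/raw_t0.png")
def crop(u0,v0,u1,v1,k=5): 
    c=cv2.resize(im[v0:v1,u0:u1],None,fx=k,fy=k,interpolation=cv2.INTER_CUBIC)
    for x in range((-u0)%10,u1-u0,10): cv2.line(c,(x*k,0),(x*k,6),(255,255,255),1)
    for y in range((-v0)%10,v1-v0,10): cv2.line(c,(0,y*k),(6,y*k),(255,255,255),1)
    return c
a=crop(380,170,480,300,4)   # 400x520
b=crop(140,220,240,300+20-20,4) # 400x320
c=crop(300,220,350,270,4)   # 200x200
m=np.zeros((520,800,3),np.uint8); m[:,:400]=a; m[:320,400:]=b; m[320:,400:600]=c
cv2.imwrite("pics/m0.png",m)
E
```

```text
(no output)
```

View pics/m0.png

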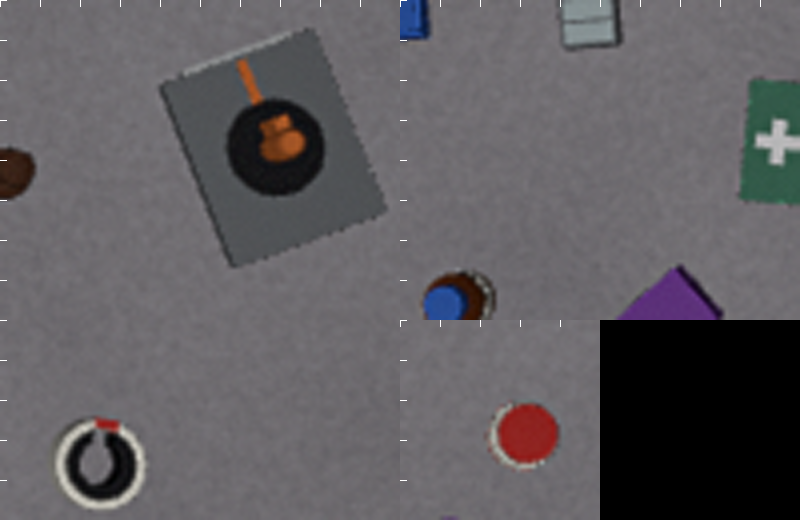

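The enlarged crop gives these raw pixels: reel centre (405.1,285.8) with its red mark at (406.8,276.3), and dispenser disc (448.9,206.6) with its key line running up-left through (442.3,190.3). The bottle's blue cap is at (151,295.8) and the jar cap at (331.5,248.5). Next I'll convert these to world positions and check them against the known sizes.

```bash
cat > m.py <<'E'
from h import *
def seg(im,lo,hi,box):
    u0,v0,u1,v1=box; hsv=cv2.cvtColor(im,cv2.COLOR_BGR2HSV); m=cv2.inRange(hsv,np.array(lo),np.array(hi)); k=np.zeros_like(m); k[v0:v1,u0:u1]=m[v0:v1,u0:u1]
    cs,_=cv2.findContours(k,cv2.RETR_EXTERNAL,cv2.CHAIN_APPROX_NONE); return max(cs,key=cv2.contourArea)
def rect(c,name,z):
    w=np.array([pix(name,p[0],p[1],z)[:2] for p in c[:,0]],np.float32)
    (x,y),(a,b),t=cv2.minAreaRect(w); return np.round([x,y,a,b,t],1)
R1=((0,120,60),(6,255,255));G=((50,80,40),(85,255,255));B=((105,120,40),(125,255,255))
E
python3 - <<'E'
from m import *
t=cv2.imread("pics/raw_t0.png"); s=cv2.imread("pics/raw_s0.png")
for n,c,bt,bs in (("red",R1,(190,120,262,195),(260,135,340,190)),("green",G,(305,120,375,190),(330,190,420,255)),("blue",B,(90,175,150,240),(180,110,250,155))):
    print(n,"top",rect(seg(t,*c,bt),"top",18),"side",rect(seg(s,*c,bs),"side",18))
print("carton",rect(seg(t,*G,(220,235,250,276)),"top",38))
for n,c,b,z in(("jarcap",R1,(315,235,350,262),58),("bottlecap",B,(140,285,165,305),60)): print(n,rect(seg(t,*c,b),"top",z))
print("side jar/bottle",[pix("side",u/1.4,v/1.4,z)[:2].round(1) for u,v,z in((403,347,58),(218,230,60))])
for n,p,z in(("reel",(405.1,285.75),26),("mark",(406.75,276.25),26),("disc12",(448.9,206.6),12),("line",(442.25,190.25),12)):print(n,pix("top",*p,z).round(1))
w=np.array([pix("top",380+x/4,170+y/4,12)[:2] for x,y in((160,86),(312,29),(387,210),(233,267))]);print("base",w.mean(0),np.linalg.norm(np.diff(w,axis=0),axis=1),w.round(0).tolist())
print("side reel,disc",[pix("side",u/1.4,v/1.4,z)[:2].round(1) for u,v,z in((428,482,26),(595,471,12))])
print("cup,therm",[pix("top",u/1.4,v/1.4,z)[:2].round(0) for u,v,z in((393,274,34),(395,390,12),(394,325,6),(438,390,58),(534,298,40),(261,311,15))])
E
```

```text
red top [667.8 132.5 121.  118.1  17.3] side [662.7 123.8 129.3 122.2  18. ]
green top [ 665.6 -146.1  119.9  122.5   80. ] side [ 660.8 -154.3  125.6  126.5   79.9]
blue top [555.9 389.9 120.6 123.1   2.7] side [551.8 377.3 123.2 130.8   2.6]
carton [429.3 114.   39.5  70.1  83.2]
jarcap [ 439.1 -113.4   30.2   32.5   87.9]
bottlecap [341.4 306.1  23.1  20.6  89.6]
side jar/bottle [array([ 439.6, -117.6]), array([341.1, 298.9])]
reel [ 346.  -287.5   26. ]
mark [ 368.2 -292.5   26. ]
disc12 [ 532.8 -406.9   12. ]
line [ 573.2 -393.2   12. ]
base [ 532.07758646 -405.28497312] [ 99.79581986 118.31268559 100.08676757] [[572.0, -339.0], [604.0, -433.0], [492.0, -472.0], [460.0, -377.0]]
side reel,disc [array([ 345.1, -292.5]), array([ 533.7, -408.3])]
cup,therm [array([568.,   0.]), array([371.,   3.]), array([483.,   1.]), array([370., -68.]), array([ 519., -237.]), array([513., 230.])]
```

The sizes check out: the trays measure about 120, the base 118×100 and the carton 70×40, and the key sits at about +19° with the reel notch at about −13°. The side view reads y about 4 mm lower than the top view, so I'll split the difference. First move is to above the bottle.

>>> carry_out:
  steps:
    - [[-0.4,2.7,-4.6,-1,0],[-0.4,2.7,-4.7,-1,0],[-0.4,2.6,-4.7,-1,0],[-0.4,2.7,-4.7,-1,0],[-0.4,2.6,-4.6,-2,0]]
  grip_force: 15

```text
t: 0.6
ee_pos: [330.0, 323.1, 248.8]
tcp_rot: [[-0.932, 0.362, 0.002], [0.362, 0.932, 0.001], [-0.002, 0.002, -1.0]]
wrist_force: [1.4, 0.6, -0.0]
width: 0.705
grip_force: 0.0
```

>>> carry_out:
  steps:
    - [[-0.4,0,0,-3,0],[-0.4,0,0,-2,0],[-0.4,0,0,0,0],[-0.4,0,0,0,0]]

```text
t: 1.0
ee_pos: [328.9, 324.5, 198.3]
tcp_rot: [[-0.932, 0.362, -0.001], [0.362, 0.932, -0.001], [0.001, -0.001, -1.0]]
wrist_force: [0.7, -0.1, 0.6]
width: 0.702
grip_force: 0.0
```

```bash
python3 - <<'E'
from h import *
print(sense()["ee_pos"],sense()["wrist_force"])
a=get_image("top")[:,:,::-1];b=get_image("side")[:,:,::-1]
cv2.imwrite("pics/p1.png",np.hstack([cv2.resize(a[230:350,90:220],None,fx=3,fy=3,interpolation=2),cv2.resize(b[110:230,90:220],None,fx=3,fy=3,interpolation=2)]))
E
```

```text
[328.85655044 324.4635826  198.33600517] [ 0.65157014 -0.09484876  0.61708477]
```

View pics/p1.png

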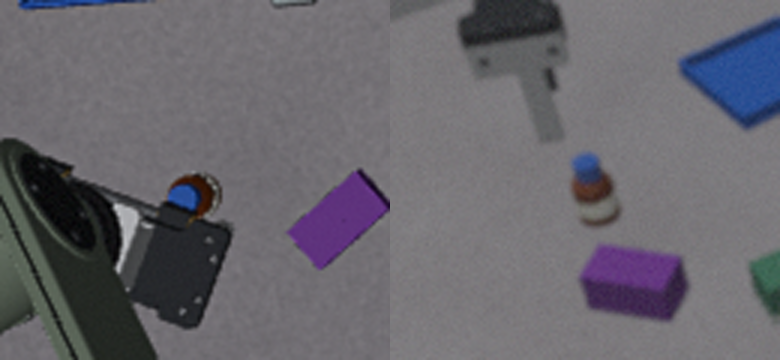

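The finger hangs clear of the bottle, with the cap at crop (184,195) and the purple carton well off. The row length is capped at 50 mm in 3D, so I'm about 25 mm short. I'll correct that, descend, grip and lift.

>>> carry_out:
  steps:
    - [[-0.3,1.2,-2.2,0,0],[-0.3,0,0,0,0],[-0.3,0,0,-3.5,0],[-0.3,0,0,-3.5,0],[-0.3,0,0,-2.4,0]]

```text
t: 1.6
ee_pos: [340.7, 303.2, 103.7]
tcp_rot: [[-0.932, 0.362, 0.0], [0.362, 0.932, 0.001], [0.0, 0.001, -1.0]]
wrist_force: [-0.3, -0.3, -0.4]
width: 0.65
grip_force: 0.0
```

>>> carry_out:
  steps:
    - [[-0.3,0,0,0,0],[1,0,0,0,0],[1,0,0,0,0],[1,0,0,0,0],[1,0,0,0,0]]

```text
t: 2.1
ee_pos: [342.2, 303.5, 106.1]
tcp_rot: [[-0.932, 0.363, 0.003], [0.363, 0.932, 0.002], [-0.002, 0.003, -1.0]]
wrist_force: [-0.2, 0.4, 3.4]
width: 0.383
grip_force: 15.0
```

>>> carry_out:
  steps:
    - [[1,0,0,0,0],[1,0,0,2,0],[1,0,0,4,0],[1,0,0,3,0],[1,0,0,0,0]]

```text
t: 2.6
ee_pos: [343.6, 304.0, 199.0]
tcp_rot: [[-0.932, 0.362, 0.009], [0.362, 0.932, 0.005], [-0.006, 0.008, -1.0]]
wrist_force: [1.4, -0.2, -0.1]
width: 0.375
grip_force: 15.0
```

>>> carry_out:
  steps:
    - [[1,4.2,1.7,0,0],[1,4.2,1.7,0,0],[1,4.2,1.7,0,0],[1,4.2,1.7,0,0],[1,4.2,1.6,0,0]]

```text
t: 3.1
ee_pos: [551.8, 386.6, 192.3]
tcp_rot: [[-0.932, 0.362, -0.003], [0.362, 0.932, -0.002], [0.002, -0.002, -1.0]]
wrist_force: [-0.1, -0.5, -0.8]
width: 0.378
grip_force: 15.0
```

>>> carry_out:
  steps:
    - [[1,0,0,0,0],[1,0,0,-4,0],[1,0,0,-2.5,0],[1,0,0,-1,0],[1,0,0,0,0]]

```text
t: 3.6
ee_pos: [548.7, 385.4, 116.3]
tcp_rot: [[-0.932, 0.362, -0.006], [0.362, 0.932, -0.003], [0.004, -0.005, -1.0]]
wrist_force: [-0.5, 0.9, -1.6]
width: 0.375
grip_force: 15.0
```

>>> carry_out:
  steps:
    - [[1,0.5,0.2,-0.4,0],[1,0,0,-0.2,0],[1,0,0,0,0]]

```text
t: 3.9
ee_pos: [556.9, 389.0, 114.8]
tcp_rot: [[-0.932, 0.362, 0.002], [0.362, 0.932, 0.001], [-0.002, 0.002, -1.0]]
wrist_force: [0.1, 0.3, -0.8]
width: 0.375
grip_force: 15.0
```

>>> carry_out:
  steps:
    - [[1,0,0,-0.3,0],[1,0,0,0,0],[1,0,0,0,0]]

```text
t: 4.2
ee_pos: [556.0, 388.6, 110.6]
tcp_rot: [[-0.932, 0.362, 0.0], [0.362, 0.932, 0.0], [-0.0, 0.0, -1.0]]
wrist_force: [-0.1, -0.1, 0.0]
width: 0.376
grip_force: 15.0
```

>>> carry_out:
  steps:
    - [[1,0,0,-0.2,0],[1,0,0,0,0]]

```text
t: 4.4
ee_pos: [556.2, 388.7, 110.2]
tcp_rot: [[-0.932, 0.362, 0.0], [0.362, 0.932, 0.0], [-0.0, 0.0, -1.0]]
wrist_force: [-2.7, 0.1, 5.9]
width: 0.378
grip_force: 15.0
```

>>> carry_out:
  steps:
    - [[-0.2,0,0,0,0],[-0.2,0,0,0,0],[-0.2,0,0,0,0],[-0.2,0,0,3,0],[-0.2,0,0,4,0]]

```text
t: 4.9
ee_pos: [554.1, 387.4, 175.4]
tcp_rot: [[-0.932, 0.362, -0.007], [0.362, 0.932, -0.004], [0.005, -0.006, -1.0]]
wrist_force: [-0.1, 0.2, -0.0]
width: 0.601
grip_force: 0.0
```

>>> carry_out:
  steps:
    - [[-0.3,0,0,2,0.13],[-0.3,-1.8,-4,0,0.127],[-0.3,-1.8,-4,0,0],[-0.3,-1.8,-4,0,0],[-0.3,-1.8,-4,0,0]]

```text
t: 5.4
ee_pos: [483.1, 227.2, 198.3]
tcp_rot: [[-0.994, 0.113, 0.0], [0.113, 0.994, -0.0], [-0.0, -0.0, -1.0]]
wrist_force: [0.1, 0.3, -0.2]
width: 0.648
grip_force: 0.0
```

>>> carry_out:
  steps:
    - [[-0.3,-1.8,-4,0,0],[-0.3,-1.8,-4,0,0],[-0.3,-1.9,-3.7,0,0],[-0.3,0,0,0,0],[-0.3,0,0,0,0]]

```text
t: 5.9
ee_pos: [429.2, 111.2, 198.7]
tcp_rot: [[-0.993, 0.116, 0.001], [0.116, 0.993, 0.001], [-0.001, 0.001, -1.0]]
wrist_force: [-0.6, -0.5, -0.1]
width: 0.65
grip_force: 0.0
```

```bash
python3 - <<'E'
from h import *
print(sense()["ee_pos"],sense()["tcp_rot"][:,1])
a=get_image("top")[:,:,::-1];b=get_image("side")[:,:,::-1]
cv2.imwrite("pics/p2.png",np.hstack([cv2.resize(a[160:310,85:275],None,fx=2,fy=2,interpolation=2),cv2.resize(b[100:250,130:320],None,fx=2,fy=2,interpolation=2)]))
E
```

```text
[429.16139915 111.16371934 198.65191241] [1.15737680e-01 9.93279582e-01 6.79877315e-04]
```

View pics/p2.png

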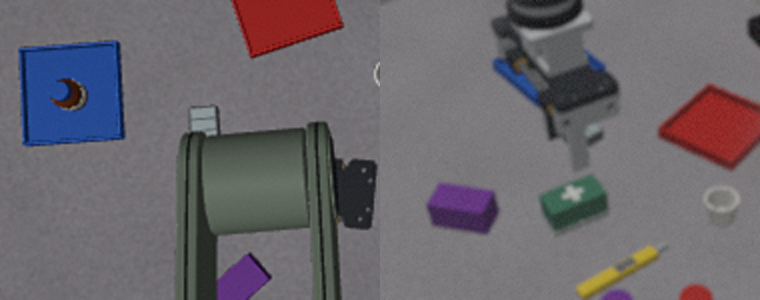

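The bottle stands in the middle of the blue tray, at crop (70,95). The gripper is over the carton, so I'll grasp it and lift.

>>> carry_out:
  steps:
    - [[-0.3,0,0,-4,0],[-0.3,0,0,-4,0],[-0.3,0,0,-1.6,0],[-0.3,0,0,0,0],[-0.3,0,0,0,0]]

```text
t: 6.5
ee_pos: [429.9, 112.4, 102.6]
tcp_rot: [[-0.994, 0.112, 0.0], [0.112, 0.994, 0.0], [-0.0, 0.0, -1.0]]
wrist_force: [0.2, 0.7, 0.9]
width: 0.647
grip_force: 0.0
```

>>> carry_out:
  steps:
    - [[1,0,0,0,0],[1,0,0,0,0],[1,0,0,0,0],[1,0,0,0,0],[1,0,0,0,0]]

```text
t: 7.0
ee_pos: [430.0, 111.7, 103.5]
tcp_rot: [[-0.994, 0.114, 0.002], [0.114, 0.994, 0.001], [-0.002, 0.001, -1.0]]
wrist_force: [-0.4, 1.5, 7.2]
width: 0.424
grip_force: 15.0
```

>>> carry_out:
  steps:
    - [[1,0,0,2,0],[1,0,0,4,0],[1,0,0,4,0],[1,0,0,0,0],[1,0,0,0,0]]

```text
t: 7.5
ee_pos: [429.4, 111.4, 203.2]
tcp_rot: [[-0.994, 0.114, 0.002], [0.114, 0.994, -0.0], [-0.002, 0.0, -1.0]]
wrist_force: [0.3, 0.8, -1.2]
width: 0.427
grip_force: 15.0
```

>>> carry_out:
  steps:
    - [[1,2.9,-3.2,0,0],[1,2.9,-3.2,0,0],[1,3,-3.2,0,0],[1,3,-3.3,0,0],[1,3,-3.3,0,0]]

```text
t: 8.0
ee_pos: [576.4, -51.6, 199.4]
tcp_rot: [[-0.993, 0.114, -0.005], [0.114, 0.994, 0.001], [0.005, 0.001, -1.0]]
wrist_force: [0.3, 1.1, -0.3]
width: 0.428
grip_force: 15.0
```

>>> carry_out:
  steps:
    - [[1,3,-3.3,0,0],[1,3,-3.2,0,0],[1,2.8,-3.2,0,0],[1,0,0,0,0],[1,0,0,-4,0]]

```text
t: 8.5
ee_pos: [668.3, -149.7, 165.7]
tcp_rot: [[-0.993, 0.115, 0.009], [0.115, 0.993, -0.003], [-0.009, -0.002, -1.0]]
wrist_force: [0.7, -0.3, 0.1]
width: 0.425
grip_force: 15.0
```

>>> carry_out:
  steps:
    - [[1,0,0,-3,0],[1,0,0,-2,0],[1,0,0,0,0],[1,0,0,0,0],[1,0,0,0,0]]

```text
t: 9.0
ee_pos: [664.6, -147.0, 112.3]
tcp_rot: [[-0.994, 0.113, -0.001], [0.113, 0.994, 0.0], [0.001, 0.0, -1.0]]
wrist_force: [-0.2, -0.5, -0.9]
width: 0.422
grip_force: 15.0
```

>>> carry_out:
  steps:
    - [[1,0,0,-0.3,0],[1,0,0,-0.1,0],[1,0,0,0,0],[1,0,0,-0.1,0],[1,0,0,0,0]]

```text
t: 9.5
ee_pos: [665.0, -147.5, 107.5]
tcp_rot: [[-0.994, 0.114, -0.0], [0.114, 0.994, -0.0], [0.0, -0.0, -1.0]]
wrist_force: [-0.0, -0.4, -0.8]
width: 0.423
grip_force: 15.0
```

>>> carry_out:
  steps:
    - [[-0.2,0,0,0,0],[-0.2,0,0,0,0],[-0.2,0,0,0,0],[-0.2,0,0,3,0],[-0.2,0,0,4,0]]

```text
t: 10.0
ee_pos: [663.0, -146.8, 174.8]
tcp_rot: [[-0.993, 0.114, -0.007], [0.114, 0.994, 0.002], [0.007, 0.002, -1.0]]
wrist_force: [0.5, 0.6, -0.2]
width: 0.599
grip_force: 0.0
```

>>> carry_out:
  steps:
    - [[-0.2,0,0,2,0],[-0.2,-4.5,0.6,0,0],[-0.2,-4.5,0.6,0,0],[-0.2,-4.5,0.6,0,0],[-0.2,-4.5,0.7,0,0]]

```text
t: 10.5
ee_pos: [483.4, -122.2, 197.6]
tcp_rot: [[-0.994, 0.113, 0.0], [0.113, 0.994, -0.0], [-0.0, -0.0, -1.0]]
wrist_force: [-0.4, -0.4, 0.6]
width: 0.597
grip_force: 0.0
```

>>> carry_out:
  steps:
    - [[-0.2,-4.5,0.7,0,0],[-0.2,0,0,0,0],[-0.2,0,0,0,0]]

```text
t: 10.8
ee_pos: [439.3, -115.3, 197.6]
tcp_rot: [[-0.993, 0.114, 0.001], [0.114, 0.993, -0.0], [-0.001, -0.0, -1.0]]
wrist_force: [0.2, -0.9, -0.0]
width: 0.603
grip_force: 0.0
```

```bash
python3 - <<'E'
from h import *
print(sense()["ee_pos"],sense()["tcp_rot"][:,1])
a=get_image("top")[:,:,::-1];b=get_image("side")[:,:,::-1]
cv2.imwrite("pics/p3.png",np.hstack([cv2.resize(a[110:300,240:400],None,fx=2.4,fy=2.4,interpolation=2),cv2.resize(b[140:330,230:430],None,fx=2.4,fy=2.4,interpolation=2)])[:600,:])
E
```

```text
[ 439.30502077 -115.25282189  197.62253448] [ 1.14061533e-01  9.93473664e-01 -2.11321886e-04]
```

View pics/p3.png

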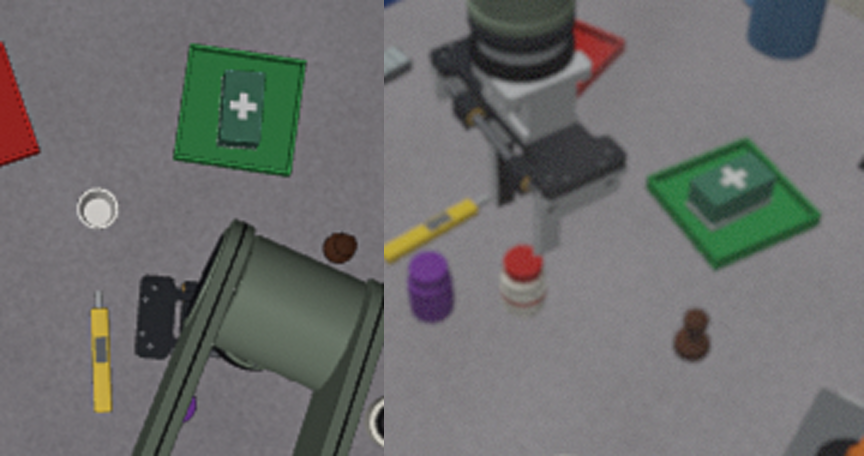

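The carton lies in the green tray with its cross up, at crop (242,105), and the cup and thermometer haven't moved. The gripper is over the jar, so I'll take it next.

>>> carry_out:
  steps:
    - [[-0.4,0,0,-3,0],[-0.4,0,0,-4,0],[-0.4,0,0,-2.5,0],[-0.4,0,0,0,0],[-0.4,0,0,0,0]]

```text
t: 11.4
ee_pos: [441.5, -116.0, 102.8]
tcp_rot: [[-0.994, 0.113, 0.001], [0.113, 0.994, -0.0], [-0.001, -0.0, -1.0]]
wrist_force: [-0.4, -0.6, 0.0]
width: 0.696
grip_force: 0.0
```

>>> carry_out:
  steps:
    - [[1,0,0,0,0],[1,0,0,0,0],[1,0,0,0,0],[1,0,0,0,0],[1,0,0,0,0]]

```text
t: 11.9
ee_pos: [440.8, -115.7, 103.5]
tcp_rot: [[-0.994, 0.114, 0.002], [0.114, 0.994, -0.001], [-0.002, -0.001, -1.0]]
wrist_force: [-0.2, 0.5, 5.8]
width: 0.423
grip_force: 15.0
```

>>> carry_out:
  steps:
    - [[1,0,0,2,0],[1,0,0,4,0],[1,0,0,4,0],[1,0,0,0,0],[1,0,0,0,0]]

```text
t: 12.4
ee_pos: [440.3, -115.6, 203.2]
tcp_rot: [[-0.994, 0.114, 0.002], [0.114, 0.994, -0.001], [-0.002, -0.001, -1.0]]
wrist_force: [0.6, -0.2, -0.6]
width: 0.429
grip_force: 15.0
```

>>> carry_out:
  steps:
    - [[1,2.8,3.1,0,0],[1,2.8,3.1,0,0],[1,2.8,3.1,0,0],[1,2.8,3.1,0,0],[1,2.9,3.1,0,0]]

```text
t: 12.9
ee_pos: [580.2, 41.0, 199.4]
tcp_rot: [[-0.994, 0.114, -0.005], [0.114, 0.994, 0.0], [0.005, -0.0, -1.0]]
wrist_force: [0.4, -1.2, -0.6]
width: 0.426
grip_force: 15.0
```

>>> carry_out:
  steps:
    - [[1,2.9,3.1,0,0],[1,2.9,3,0,0],[1,2.8,3,0,0],[1,0,0,0,0],[1,0,0,-4,0]]

```text
t: 13.4
ee_pos: [670.5, 131.7, 165.8]
tcp_rot: [[-0.994, 0.112, 0.01], [0.112, 0.994, 0.0], [-0.009, 0.001, -1.0]]
wrist_force: [0.4, -1.4, -0.4]
width: 0.426
grip_force: 15.0
```

>>> carry_out:
  steps:
    - [[1,0,0,-3,0],[1,0,0,-2,0],[1,0,0,0,0],[1,0,0,0,0],[1,0,0,0,0]]

```text
t: 13.9
ee_pos: [666.8, 130.1, 112.5]
tcp_rot: [[-0.993, 0.114, -0.0], [0.114, 0.993, -0.0], [0.0, -0.0, -1.0]]
wrist_force: [0.1, -0.1, -0.4]
width: 0.421
grip_force: 15.0
```

>>> carry_out:
  steps:
    - [[1,0,0,-0.3,0],[1,0,0,-0.1,0],[1,0,0,0,0],[1,0,0,-0.1,0],[1,0,0,0,0]]

```text
t: 14.4
ee_pos: [667.0, 130.6, 107.4]
tcp_rot: [[-0.994, 0.113, -0.0], [0.113, 0.994, 0.0], [0.0, 0.0, -1.0]]
wrist_force: [-0.7, -0.0, 0.4]
width: 0.425
grip_force: 15.0
```

>>> carry_out:
  steps:
    - [[-0.2,0,0,0,0],[-0.2,0,0,0,0],[-0.2,0,0,0,0],[-0.2,0,0,3,0],[-0.2,0,0,4,0]]

```text
t: 14.9
ee_pos: [664.9, 130.4, 174.8]
tcp_rot: [[-0.993, 0.114, -0.007], [0.114, 0.994, -0.0], [0.007, -0.001, -1.0]]
wrist_force: [0.7, -1.0, -0.1]
width: 0.599
grip_force: 0.0
```

>>> carry_out:
  steps:
    - [[-0.2,0,0,2,0],[-0.4,-2.6,-3.5,0,-0.1],[-0.4,-2.7,-3.5,0,-0.1],[-0.6,-2.7,-3.5,0,-0.1],[-0.6,-2.7,-3.5,0,-0.1]]

```text
t: 15.4
ee_pos: [559.0, -10.5, 197.7]
tcp_rot: [[-0.869, 0.494, 0.001], [0.494, 0.869, -0.0], [-0.001, 0.0, -1.0]]
wrist_force: [0.4, -0.9, 0.1]
width: 0.791
grip_force: 0.0
```

>>> carry_out:
  steps:
    - [[-0.7,-2.7,-3.5,0,0],[-0.7,-2.7,-3.5,0,0],[-0.7,-2.7,-3.5,0,0],[-0.7,-2.7,-3.5,0,0],[-0.7,-2.7,-3.5,0,0]]

```text
t: 15.9
ee_pos: [423.9, -185.6, 197.9]
tcp_rot: [[-0.871, 0.491, 0.001], [0.491, 0.871, -0.001], [-0.001, -0.0, -1.0]]
wrist_force: [0.4, -1.1, -0.4]
width: 0.85
grip_force: 0.0
```

>>> carry_out:
  steps:
    - [[-0.7,-2.7,-3.5,0,0],[-0.7,-2.7,-3.5,0,0],[-0.7,-2.6,-3.5,0,0],[-0.7,0,0,0,0],[-0.7,0,0,0,0]]

```text
t: 16.4
ee_pos: [344.6, -290.1, 197.7]
tcp_rot: [[-0.869, 0.494, 0.001], [0.494, 0.869, 0.0], [-0.001, 0.0, -1.0]]
wrist_force: [-0.1, 0.6, -0.1]
width: 0.85
grip_force: 0.0
```

```bash
python3 - <<'E'
from h import *
print(sense()["ee_pos"],sense()["tcp_rot"][:,1])
a=get_image("top")[:,:,::-1];b=get_image("side")[:,:,::-1]; cv2.imwrite("pics/raw_t4.png",a); cv2.imwrite("pics/raw_s4.png",b)
cv2.imwrite("pics/p4.png",np.hstack([cv2.resize(a[120:330,180:480],None,fx=1.3,fy=1.3,interpolation=2),cv2.resize(b[280:400,250:390],(318,273),interpolation=2)]))
E
```

```text
[ 344.63674075 -290.12082732  197.71369982] [4.94068117e-01 8.69423130e-01 3.42533085e-04]
```

View pics/p4.png

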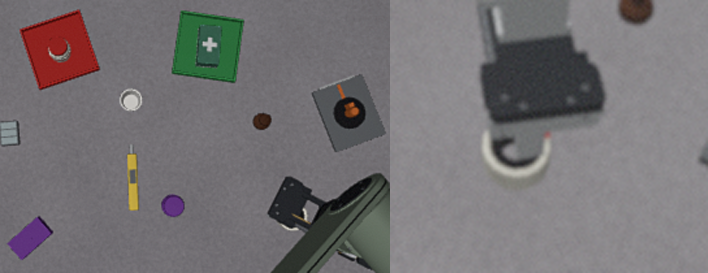

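The jar stands in the red tray, at crop (60,48). I'll grasp and lift the reel, then check the top camera's offset against the carton I placed.

>>> carry_out:
  steps:
    - [[-0.7,0.1,0,-4,0],[-0.7,0,0,-4,0],[-0.7,0,0,-1.7,0],[-0.7,0,0,0,0],[-0.7,0,0,0,0]]

```text
t: 17.0
ee_pos: [346.9, -288.1, 100.1]
tcp_rot: [[-0.872, 0.489, -0.0], [0.489, 0.872, 0.001], [0.001, 0.001, -1.0]]
wrist_force: [0.2, 0.2, 0.3]
width: 0.847
grip_force: 0.0
```

>>> carry_out:
  steps:
    - [[1,0,0,0,0],[1,0,0,0,0],[1,0,0,0,0],[1,0,0,0,0],[1,0,0,0,0]]
  grip_force: 20

```text
t: 17.5
ee_pos: [346.2, -289.5, 100.7]
tcp_rot: [[-0.871, 0.492, 0.001], [0.492, 0.871, -0.0], [-0.001, 0.0, -1.0]]
wrist_force: [1.1, 0.6, 1.1]
width: 0.559
grip_force: 20.0
```

>>> carry_out:
  steps:
    - [[1,0,0,2,0],[1,0,0,4,0.15],[1,0,0,3,0.15],[1,0,0,0,0.13],[1,0,0,0,0.12]]

```text
t: 18.0
ee_pos: [346.4, -290.2, 191.9]
tcp_rot: [[-0.999, -0.041, 0.002], [-0.041, 0.999, -0.003], [-0.002, -0.003, -1.0]]
wrist_force: [-0.4, -0.1, 0.1]
width: 0.56
grip_force: 20.0
```

```bash
python3 - <<'E'
from m import *
s=sense();print(s["ee_pos"],np.degrees(np.arctan2(*s["tcp_rot"][[1,0],1])),s["joint_positions"])
t=cv2.imread("pics/raw_t4.png"); sd=cv2.imread("pics/raw_s4.png")
for n,im,b in(("top",t,(325,138,355,170)),("side",sd,(370,200,400,230))):
    c=seg(im,(0,0,150),(179,70,255),b); m=cv2.moments(c); u,v=m["m10"]/m["m00"],m["m01"]/m["m00"]; print(n,u,v,pix(n,u,v,42), "placed 665,-147.5")
E
```

```text
[ 346.43679676 -290.20686393  191.93068465] 92.35091176530445 [-8.89157138e-01  7.12110883e-02  1.94456109e+00 -1.23996933e-04
  1.12248195e+00 -2.50093367e+00]
top 340.87606837606836 153.69230769230768 [ 664.21627588 -146.31315343   42.        ] placed 665,-147.5
side 375.1521739130435 213.41304347826087 [ 663.94884996 -148.58183297   42.        ] placed 665,-147.5
```

```bash
python3 - <<'E'
from m import *
t=cv2.imread("pics/raw_t0.png"); t4=cv2.imread("pics/raw_t4.png")
k=8; big=lambda im,b: cv2.resize(im[b[1]:b[3],b[0]:b[2]],None,fx=k,fy=k,interpolation=cv2.INTER_CUBIC)
def ctr(c): m=cv2.moments(c); return m["m10"]/m["m00"],m["m01"]/m["m00"]
def raw(p,b): return b[0]+(p[0]+.5)/k-.5,b[1]+(p[1]+.5)/k-.5
b=(390,270,420,302); r=big(t,b); H,W=r.shape[:2]; F=(0,0,W,H)
red=raw(ctr(seg(r,(0,110,60),(12,255,255),F)),b)
hs=cv2.cvtColor(r,cv2.COLOR_BGR2HSV); m=((hs[:,:,2]>150)|((hs[:,:,1]>110)&(hs[:,:,0]<12))).astype(np.uint8)
cs,_=cv2.findContours(m,0,1); c=max(cs,key=cv2.contourArea); (ex,ey),ax,_=cv2.fitEllipse(cv2.convexHull(c)); cen=raw((ex,ey),b)
C=pix("top",*cen,26);M=pix("top",*red,26);d=M-C;print("reel",C,M,np.linalg.norm(d),np.degrees(np.arctan2(d[1],d[0])),ax)
b=(415,172,482,240); r=big(t,b); H,W=r.shape[:2]
hs=cv2.cvtColor(r,cv2.COLOR_BGR2HSV); dark=(hs[:,:,2]<45).astype(np.uint8)
cs,_=cv2.findContours(dark,0,1); c=max(cs,key=cv2.contourArea); e=cv2.fitEllipse(cv2.convexHull(c)); D=pix("top",*raw(e[0],b),12); print("disc",D,np.array(e[1])/k*2.42)
o=cv2.inRange(hs,(5,120,80),(20,255,255)); cs,_=cv2.findContours(o,0,1)
for c in sorted(cs,key=cv2.contourArea)[-2:]:
    p=raw(ctr(c),b); q=pix("top",*p,12); d=q-D; x,y,w,h=cv2.boundingRect(c); print(p,cv2.contourArea(c)/k/k,np.degrees(np.arctan2(d[1],d[0])),raw((x,y),b),raw((x+w,y+h),b))
print("tip",pix("top",450.75,206.5,42), pix("side",595/1.4,462/1.4,42))
E
```

```text
reel [ 346.07603346 -286.75619494   26.        ] [ 369.25036119 -291.84070778   26.        ] 23.725550289919752 -12.374778091563762 (178.03656005859375, 180.7653045654297)
disc [ 533.11959779 -405.92233951   12.        ] [57.55748405 59.39258579]
(441.8956634963768, 190.09000226449274) 28.75 18.511094124683584 (438.9375, 184.5625) (445.3125, 195.9375)
(449.9066656951544, 204.33920537769407) 87.1171875 -36.7297906124326 (444.6875, 198.1875) (455.8125, 209.5625)
tip [ 529.68213312 -400.9477908    42.        ] [ 525.76052777 -406.63861666   42.        ]
```

The reel's notch measured −12.4° and the key about +19°. The 0.55 rad turn just made covers that difference. I'll carry it over the dispenser at about (533.5, −407).

>>> carry_out:
  steps:
    - [[1,3.7,-2.3,0,0],[1,3.7,-2.3,0,0],[1,3.7,-2.3,0,0],[1,3.8,-2.4,0,0],[1,3.8,-2.4,0,0]]

```text
t: 18.5
ee_pos: [534.2, -407.2, 189.9]
tcp_rot: [[-0.999, -0.036, -0.001], [-0.036, 0.999, 0.0], [0.001, 0.0, -1.0]]
wrist_force: [-0.6, 0.4, -1.3]
width: 0.557
grip_force: 20.0
```

>>> carry_out:
  steps:
    - [[1,0,0,0,0],[1,0,0,-2,0],[1,0,0,-2,0],[1,0,0,0,0],[1,0,0,0,0]]

```text
t: 19.0
ee_pos: [532.1, -405.9, 150.0]
tcp_rot: [[-0.999, -0.036, -0.001], [-0.036, 0.999, 0.001], [0.001, 0.001, -1.0]]
wrist_force: [0.0, 0.2, 0.4]
width: 0.555
grip_force: 20.0
```

```bash
python3 - <<'E'
from h import *
s=sense();print(s["ee_pos"],np.degrees(np.arctan2(*s["tcp_rot"][[1,0],1])),s["wrist_force"])
a=get_image("top")[:,:,::-1];b=get_image("side")[:,:,::-1]
cv2.imwrite("pics/p5.png",np.hstack([cv2.resize(a[160:260,400:500],None,fx=4,fy=4,interpolation=2),cv2.resize(b[280:380,370:470],None,fx=4,fy=4,interpolation=2)]))
E
```

```text
[ 532.13626719 -405.88233215  150.03118615] 92.06010516332965 [0.03907671 0.22939691 0.44885969]
```

View pics/p5.png

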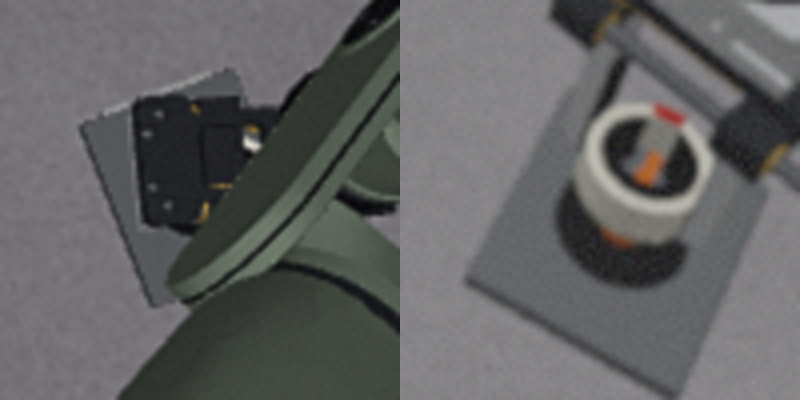

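The side view shows the orange spindle through the bore, at crop (648,168), and the red mark at (668,114) lines up with the key. I'll lower it slowly.

>>> carry_out:
  steps:
    - [[1,0.1,-0.1,-0.3,0],[1,0,0,-0.4,0],[1,0,0,-0.4,0],[1,0,0,0,0],[1,0,0,0,0]]

```text
t: 19.6
ee_pos: [533.9, -407.3, 139.1]
tcp_rot: [[-0.999, -0.036, -0.0], [-0.036, 0.999, 0.0], [0.0, 0.001, -1.0]]
wrist_force: [-0.4, -0.8, -0.6]
width: 0.56
grip_force: 20.0
```

>>> carry_out:
  steps:
    - [[1,0,0,-0.4,0],[1,0,0,-0.4,0],[1,0,0,0,0],[1,0,0,0,0]]

```text
t: 20.0
ee_pos: [533.9, -407.3, 131.0]
tcp_rot: [[-0.999, -0.036, -0.0], [-0.036, 0.999, 0.0], [0.0, 0.0, -1.0]]
wrist_force: [-0.5, 0.2, -0.8]
width: 0.563
grip_force: 20.0
```

>>> carry_out:
  steps:
    - [[1,0,0,-0.5,0],[1,0,0,-0.5,0],[1,0,0,-0.4,0],[1,0,0,0,0],[1,0,0,0,0]]

```text
t: 20.5
ee_pos: [533.9, -407.3, 117.1]
tcp_rot: [[-0.999, -0.036, -0.0], [-0.036, 0.999, 0.0], [0.0, 0.0, -1.0]]
wrist_force: [0.2, 0.4, -1.3]
width: 0.558
grip_force: 20.0
```

>>> carry_out:
  steps:
    - [[1,0,0,-0.3,0],[1,0,0,0,0],[1,0,0,0,0]]

```text
t: 20.8
ee_pos: [534.0, -407.4, 114.4]
tcp_rot: [[-0.999, -0.036, -0.0], [-0.036, 0.999, 0.0], [0.0, 0.0, -1.0]]
wrist_force: [0.2, -0.9, -1.2]
width: 0.561
grip_force: 20.0
```

Almost home. I'll release, back straight up, move aside and check.

>>> carry_out:
  steps:
    - [[1,0,0,-0.1,0],[1,0,0,0,0],[-0.4,0,0,0,0],[-0.6,0,0,0,0],[-0.6,0,0,0,0]]

```text
t: 21.3
ee_pos: [534.1, -407.5, 113.6]
tcp_rot: [[-0.999, -0.036, 0.0], [-0.036, 0.999, -0.0], [-0.0, -0.0, -1.0]]
wrist_force: [0.2, 0.4, 0.5]
width: 0.778
grip_force: 0.0
```

>>> carry_out:
  steps:
    - [[-0.6,0,0,0,0],[-0.6,0,0,2,0],[-0.6,0,0,4,0],[-0.6,0,0,4,0],[-0.6,0,0,0,0]]

```text
t: 21.8
ee_pos: [537.0, -410.2, 221.7]
tcp_rot: [[-0.999, -0.036, 0.01], [-0.036, 0.999, -0.01], [-0.01, -0.011, -1.0]]
wrist_force: [1.3, -0.3, 1.3]
width: 0.803
grip_force: 0.0
```

>>> carry_out:
  steps:
    - [[-0.6,-4,2,1,0],[-0.6,-4,2,1,0],[-0.6,-4,2,1,0],[-0.6,-4,2,1,0],[-0.6,-2,1,0,0]]

```text
t: 22.3
ee_pos: [351.8, -315.9, 253.7]
tcp_rot: [[-0.999, -0.036, -0.0], [-0.036, 0.999, 0.0], [0.0, 0.0, -1.0]]
wrist_force: [1.1, -1.0, 0.7]
width: 0.803
grip_force: 0.0
```

>>> carry_out:
  steps:
    - [[-0.6,0,0,0,0],[-0.6,0,0,0,0],[-0.6,0,0,0,0]]

```text
t: 22.6
ee_pos: [354.9, -318.1, 253.4]
tcp_rot: [[-0.999, -0.036, 0.001], [-0.036, 0.999, -0.0], [-0.001, -0.0, -1.0]]
wrist_force: [0.2, -0.1, 0.2]
width: 0.799
grip_force: 0.0
```

```bash
python3 - <<'E'
from h import *
s=sense();print(s["ee_pos"],s["wrist_force"])
a=get_image("top")[:,:,::-1];b=get_image("side")[:,:,::-1]
r=cv2.resize(a[90:330,85:485],None,fx=1.25,fy=1.25,interpolation=2)
q=np.vstack([cv2.resize(a[165:245,410:490],(280,280),interpolation=2),cv2.resize(b[280:380,370:470],(280,280),interpolation=2)])
r=np.vstack([r,np.zeros((560-r.shape[0],r.shape[1],3),np.uint8)]); r[300:560,:500]=cv2.resize(b[90:330,130:430],(500,260))
cv2.imwrite("pics/p6.png",np.hstack([r,q]))
E
```

```text
[ 354.85491341 -318.05464303  253.40702739] [ 0.16253746 -0.13674365  0.15659865]
```

View pics/p6.png

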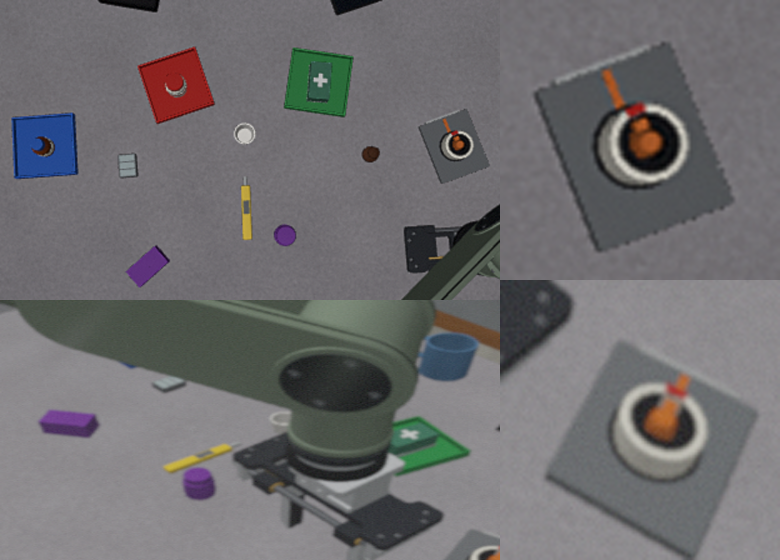

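The reel sits home with the key in its notch: the red mark at (636,108) meets the orange line. All three items are in their trays, the cup and thermometer are undisturbed, and the gripper is clear, so I'll hand in.

```bash
python3 -c "from bench import sign_off; print(sign_off())"
```

```text
the job is handed in; nothing more can be done
None
```

The job is handed in: the jar, bottle and carton are in their trays, the reel is home on the dispenser's base, and the cup and thermometer are where they were (about 23 s of the 122 s used).

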